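# File the sample vials by length in the chilled box

### The arm

A 6-joint arm with a two-finger parallel gripper is mounted at the origin on the work surface. World frame = base frame: x ahead of the robot, y to its left, z up, the work surface at z = 0. Lengths are in m, angles in rad, forces in N, time in s.
With the tool pointing down it reaches from about 0.2 to 0.875 m from the base axis. Payload 3.4 kg.
Tool frame: the origin (TCP) lies on the centre line of the jaws, within the pads' length; the fingertips stand 11 mm ahead of it and the grasp point (between the pads) lies 8 mm behind it; z points along the fingers, y is the line along which they close (so a half turn about z gives the same grasp; the last joint's range is limited). The gripper opens to 94 mm and grips with 3 to 60 N. Pads are 16 mm wide; open, the fingers measure 119 mm over their backs; the gripper's body (75 mm by 177 mm) begins 78 mm behind the grasp point.
Start: joints at [-1.39, 0.276, 1.505, -0, 1.361, -0.121], TCP at [0.171, -0.549, 0.216] pointing down, gripper open.
Joint ranges: [-2.89, 2.89], [-0.75, 2.08], [0.22, 2.7], [-1.18, 4.32], [0.11, 2.71], [-2.7, 2.7]. Speed limits (rad/s): [2.57, 2.57, 3.14, 3.14, 3.14, 3.14].

### API

Orientations are given as a unit quaternion [x, y, z, w].
In Python, from rig import status, snapshot, calibration, ticket, trace, spot_point gives the robot as it stands. The module is installed in compiled form; this text tells all that it offers.
- The arm moves only by the tool send_rows, never from a script. Its argument "steps" is text: rows parted by semicolons, each of 6 numbers parted by spaces: the shift along the tool's x, y, z scaled (see below), then the turn, a rotation vector about the tool's x, y, z scaled (see below). In form: dx dy dz rx ry rz; .... A call has 1 to 5 rows; each row is the pose to reach, as a shift and turn from the pose commanded when the call began, along the tool's axes at that moment, turning the shorter way round; what a row does not reach only later rows make up. The controller multiplies each number of a shift by 0.6 m and each number of a turn by 360 degrees. A row lasts 1/12 s, in which the tool goes at most 41.7 mm and 7.16 degrees, less where a joint would pass 70% of its speed; a pose out of reach is approached as far as the arm can. A call with a number of a shift or a turn outside -1 to 1 is refused whole. A call with a gripper value outside its range is refused whole. "jaw" is the opening, from 0 (shut) to 1 (fully open), set as the call begins (left out, the last holds). The fingers move at their own pace and stop on an object; "squeeze" is the grip in N (left out, the last holds). Time passes only in rows, so rows that repeat a pose let the fingers close. It gives the time, the measured TCP pose, the force, the opening and the grip force at its end, in the units of the state.
- status.read_state(): the state, without advancing time (a new reading comes with each control period).
- snapshot(name): name is "scene" or "side" or "wrist"; returns the picture (384x512x3 uint8, red, green, blue); there is no depth.
- calibration(name): a dict with "fx", "fy", "cx", "cy" (pixels), "R" (3x3) and "t" (3): a world point X has camera coordinates R X + t. Camera axes: x right, y down, z forward; pixel columns grow to the right and rows downward; lengths in m; the calibration is good to about 2 mm. A picture is of the moment at which its call begins: read the wrist's pose just before it. calibration takes no time and is no camera call; for the wrist camera it gives the pose at the moment of the call.
- ticket.hand_in(): hands the job in; it is judged then, once.
Trained networks look in the newest picture that a camera, given by its name, has taken for a name from the list of things; names that differ only in an ending like _2 or _b are one class to them, and where a whole thing is asked for, a point or a joint stands for the part that bears it (a point fixed in the world has none). Each returns a list of dicts, best first, with "confidence" (0 to 1); they miss things now and then, are a little off and sometimes report something else, mostly with a low value. They report only what shows in the picture. A call takes as long as a camera call. They do not tell look-alikes from the thing itself.
- trace(label, camera): "mask" (384x512 bool, what is visible of it).
- spot_point(label, camera): "location" ([x, y, z] in m, in world coordinates, good to about 4 mm: a listed point, or the origin of a listed thing).
The state is a dict: "clock": time; "joint_positions": joint angles; "dq": joint speeds; "joint_efforts": joint torques, N m; "position": TCP position; "tcp_rot": TCP orientation; "ft_force": force on the tool from outside, world axes, zero at the start; "moment": the same for the moment, N m; "finger_gap": finger opening in m; "grip_force": force on a finger pad.
Only numpy, scipy, OpenCV 4.12 (cv2) and the standard library are available. Lean on these libraries where they do the work, as an engineer would, in place of code of your own. Each camera call takes 0.05 s, during which the arm holds its last target. There are 200 camera calls.

### The job

Swing the clear lid of the chilled vial box up and back by its bar handle until it is past upright, and leave it open. Then sort the three loose vials by length: stand each one upright on the floor of the lane that is headed by the dummy vial of its own length, and let go. Do not knock over the jar, beaker or bottle standing about.

Things in the scene. Friction and masses are not known exactly. Their poses are not given: they have to be found in the camera images.
- chest: White open-topped box fixed to the bench, 200 (its x) x 240 (y) x 88 mm high; walls 6 mm, far side 48 mm. Origin: centre of underside; the front, with blue band, faces -x. Inner floor 12 mm above the origin. Ribs 5 mm thick, 10 mm high along y bound three lanes 35 mm wide, centred at x = -58, -18, +22 mm and 228 mm long.
- lid (a joint): Hinge of the box's clear flat lid (200 x 240 x 5 mm): 0 = shut, growing as the front edge swings up and back about the far rim, 1.57 = upright, 1.8 = stop. Stiff: the lid stays at whatever angle it is left.
- lid_handle (a point): Middle of the lid's steel bar handle: 11 mm thick, 100 mm long, along the box's y, lying in the plane of the lid 35 mm beyond the lid's front edge, on two thin arms 90 mm apart; behind it the lid's edge has a finger cut-out 80 mm wide and 20 mm deep.
- lid_hinge (a point): Middle of the lid's hinge axis, 235 mm from the handle bar; the axis runs along the box's y at the far rim.
- vial_short: The short loose vial, standing on the bench: amber glass with a white screw cap, 25 mm across all the way up, 42 mm tall. Origin at the centre of its underside, z up its length.
- vial_middle: The middle loose vial, standing on the bench: amber glass with a white screw cap, 25 mm across all the way up, 56 mm tall. Origin at the centre of its underside, z up its length.
- vial_long: The long loose vial, standing on the bench: amber glass with a white screw cap, 25 mm across all the way up, 70 mm tall. Origin at the centre of its underside, z up its length.
- mark_short: Dummy vial just like the short one (42 mm tall, 25 mm across), fixed at the +y end of one lane of the box to show which length belongs there. Origin: centre of its underside, on the lane's centre line, 85 mm from the lane's middle; axes parallel to the box's, so the lane runs from it along its -y.
- mark_middle: Dummy vial just like the middle one (56 mm tall, 25 mm across), fixed at the +y end of one lane of the box to show which length belongs there. Origin: centre of its underside, on the lane's centre line, 85 mm from the lane's middle; axes parallel to the box's, so the lane runs from it along its -y.
- mark_long: Dummy vial just like the long one (70 mm tall, 25 mm across), fixed at the +y end of one lane of the box to show which length belongs there. Origin: centre of its underside, on the lane's centre line, 85 mm from the lane's middle; axes parallel to the box's, so the lane runs from it along its -y.
- jar: Bystander: squat amber jar with a lid, 40 mm across, 48 mm tall, loose among the vials. Origin at the centre of its underside.
- beaker: Bystander: empty glass beaker, 66 mm across, 85 mm tall, loose. Origin at the centre of its underside.
- reagent: Bystander: clear reagent bottle, 68 mm across, 160 mm tall, loose. Origin at the centre of its underside.
There are look-alikes about, which are no part of the job. What is shaped like the vial_middle but blue or purple is not meant.

How it is judged:
By the outcome, as a careful person would: the job done as asked, in the order asked, and still so for the second after the job is handed in, with the robot touching nothing.
It also fails if it takes over 72 s, if anything falls off the work surface, if the arm or the gripper's body presses on something with over 40 N, if the wrist force passes 120 N, or if a joint passes its speed limit or range.

## Working session

There is one attempt and no reset: what is moved stays moved. The work goes in short steps, Python scripts to look and compute and a tool call to move; the robot and the scene stay as the last step left them, time stands still between calls to the robot, and variables do not carry over. Pictures are saved under pics/ and viewed, at most 10 in all, crops included, and the job is handed in when it is done.

Besides the shell and the picture viewer there is one more tool, called after "Emit:" in YAML: its name, and indented under it one key for each argument. send_rows: Moves the arm, as the interface text tells. Shifts and turns lie within -1 to 1; 1 stands for 0.6 m of shift or 360 degrees of turn. Its arguments: {"type":"object","properties":{"steps":{"type":"string"},"jaw":{"type":"number"},"squeeze":{"type":"number"}},"required":["steps"]}

```bash
mkdir -p pics
cat > h.py <<'E'
import numpy as np, cv2
from scipy.spatial.transform import Rotation as R
from rig import status, snapshot, calibration, ticket, trace, spot_point
E
python3 - <<'E'
from h import *
s=status.read_state(); print(s)
a=snapshot("scene"); 
for n in "chest lid_handle lid_hinge vial_short vial_middle vial_long mark_short mark_middle mark_long jar beaker reagent".split():
    print(n,[(np.round(d["location"],3).tolist(),round(d["confidence"],2)) for d in spot_point(n,"scene")])
b=snapshot("side")
for n in "chest lid_handle lid_hinge vial_short vial_middle vial_long mark_short mark_middle mark_long jar beaker reagent".split():
    print(n,[(np.round(d["location"],3).tolist(),round(d["confidence"],2)) for d in spot_point(n,"side")])
cv2.imwrite("pics/a.png",cv2.resize(a[:,:,::-1],(800,600)));cv2.imwrite("pics/b.png",cv2.resize(b[:,:,::-1],(800,600)))
print(status.read_state()["clock"])
E
```

```text
{'clock': 0.0, 'joint_positions': array([-1.39001341e+00,  2.76566642e-01,  1.50610185e+00, -2.25659434e-05,
        1.36070435e+00, -1.21050028e-01]), 'dq': array([ 8.68842988e-06,  3.86998231e-04, -7.18029663e-04,  1.99854262e-04,
        3.98735749e-04, -4.16020283e-04]), 'joint_efforts': array([-3.20432497e-03, -4.04598498e+01, -2.37231266e+01,  6.98943716e-02,
        3.45085224e-02, -1.28469364e-04]), 'position': array([ 0.17079146, -0.54847943,  0.21563337]), 'tcp_rot': array([ 9.88632960e-01,  1.50346528e-01, -3.76078539e-05, -8.89367687e-04]), 'ft_force': array([-0.30332347, -1.56852264,  0.63625441]), 'moment': array([-0.05266115,  0.02119573,  0.06525008]), 'grip_force': 0.0, 'finger_gap': 0.09388099769650017}
chest [([0.565, -0.207, -0.001], 0.84)]
lid_handle [([0.432, -0.214, 0.118], 0.61)]
lid_hinge [([0.662, -0.199, 0.09], 0.58)]
vial_short [([0.652, 0.124, -0.006], 0.72)]
vial_middle [([0.526, 0.383, -0.003], 0.73), ([0.471, 0.347, -0.004], 0.72), ([0.511, 0.29, -0.002], 0.7), ([0.406, 0.322, -0.002], 0.53), ([0.427, 0.394, 0.002], 0.46), ([0.762, 0.11, -0.002], 0.21)
[... 187 characters left out ...]
]
reagent [([0.76, 0.11, -0.002], 0.88)]
chest [([0.559, -0.2, -0.0], 0.55), ([0.654, 0.124, -0.003], 0.44)]
lid_handle [([0.688, 0.291, 0.003], 0.62), ([0.43, -0.215, 0.118], 0.59), ([0.66, -0.194, 0.092], 0.56)]
lid_hinge [([0.663, -0.197, 0.093], 0.68)]
vial_short [([0.652, 0.123, -0.0], 0.53), ([0.441, 0.112, 0.003], 0.4)]
vial_middle [([0.428, 0.398, -0.001], 0.73), ([0.469, 0.348, -0.003], 0.72), ([0.412, 0.326, 0.002], 0.66), ([0.515, 0.291, -0.002], 0.6), ([0.524, 0.381, 0.0], 0.6), ([0.69, 0.287, 0.003], 0.59)]
vial_long [([0.442, 0.114, 0.003], 0.86)]
mark_short []
mark_middle []
mark_long []
jar [([0.522, 0.213, -0.001], 0.81)]
beaker [([0.686, 0.287, 0.001], 0.79)]
reagent []
1.3
```

View pics/a.png

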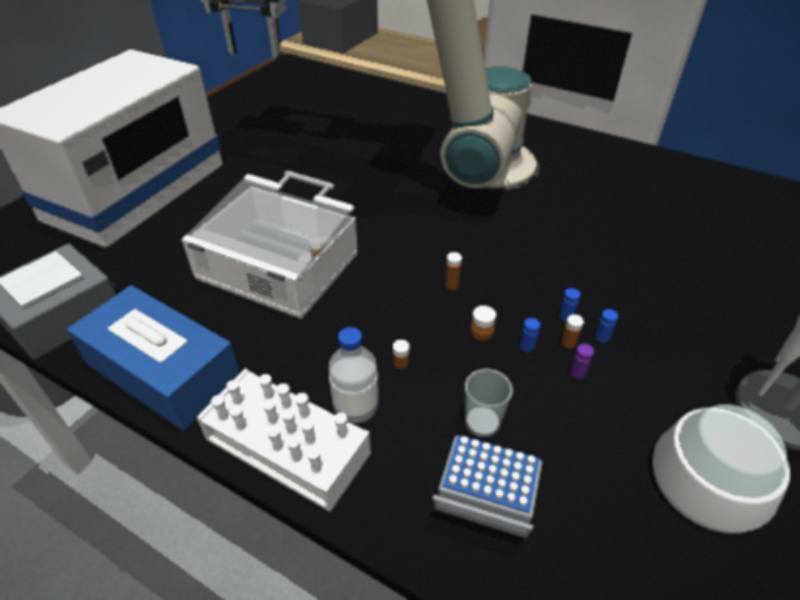

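View pics/b.png

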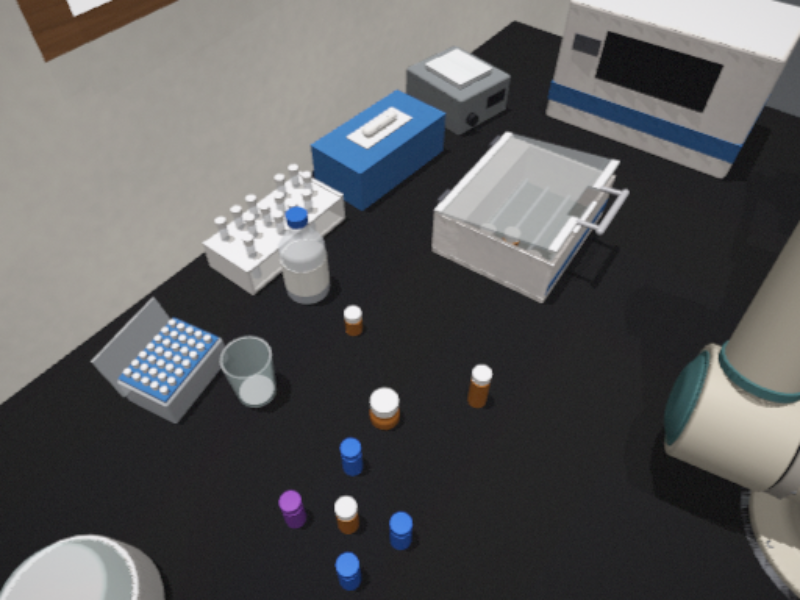

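The networks report six candidates for vial_middle. By 800x600 scene pixel they are:
- amber with white cap: (573,331)
- blue: (530,334), (570,304), (607,325)
- purple: (583,360)
- a spurious hit on the bottle: (350,375)

By the description I want the amber one, at about (0.470, 0.348). The jar at (483,323) is squat and is not a vial. The short vial is at (400,353) and the long one at (453,271). I'll check the choice in a close crop.

```bash
cat >> h.py <<'E'
def go(p,yaw):
    """scaled shift/turn from now to TCP p, tool down, tool x at yaw (deg)"""
    s=status.read_state(); r=R.from_quat(s["tcp_rot"])
    y=np.radians(yaw); t=R.from_matrix(np.array([[np.cos(y),np.sin(y),0],[np.sin(y),-np.cos(y),0],[0,0,-1]]))
    d=r.inv().apply(np.array(p)-s["position"])/0.6; w=(r.inv()*t).as_rotvec()/(2*np.pi)
    print("t",round(s["clock"],2),"rows",round(max(np.linalg.norm(d)*.6/.0417,np.linalg.norm(w)*360/7.16),1),"cmd",np.round(np.r_[d,w],4))
E
python3 - <<'E'
from h import *
a=snapshot("scene"); K=calibration("scene")
def pix(X): c=np.array(K["R"])@X+K["t"]; return int(K["fx"]*c[0]/c[2]+K["cx"]),int(K["fy"]*c[1]/c[2]+K["cy"])
u,v=pix(np.array([.470,.348,.03])); print(u,v)
cv2.imwrite("pics/c.png",cv2.resize(a[v-40:v+40,u-50:u+50,::-1],(500,400),interpolation=cv2.INTER_CUBIC))
go([.431,-.2145,.21],94)
E
```

```text
365 211
t 1.35 rows 10.7 cmd [ 0.5796 -0.4035  0.0108  0.      0.     -0.2131]
```

View pics/c.png

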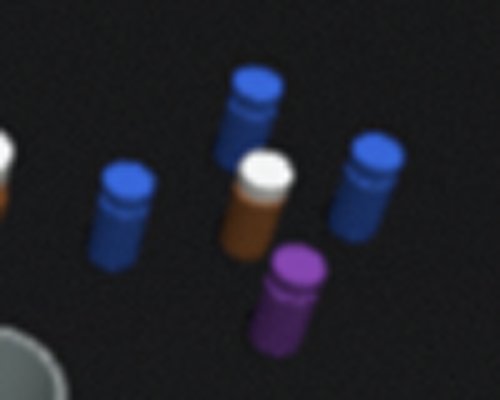

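The crop shows the amber vial with its white cap at the centre (255,205), with three blue vials and one purple around it. The position is right, so I'll move to the handle.

Emit:
send_rows:
  steps: "0.58 -0.4 0.01 0 0 -0.213; 0.58 -0.4 0.01 0 0 -0.213; 0.58 -0.4 0.01 0 0 -0.213; 0.58 -0.4 0.01 0 0 -0.213; 0.58 -0.4 0.01 0 0 -0.213"
  jaw: 0.5
  squeeze: 40

```text
clock: 1.77
position: [0.3002, -0.3836, 0.2136]
tcp_rot: [0.893, 0.449, 0.0, 0.0]
ft_force: [1.2, -0.3, 0.8]
finger_gap: 0.0642
grip_force: 0.0
```

```bash
python3 -c "
from h import *
go([.431,-.2145,.21],94)"
```

```text
t 1.77 rows 5.7 cmd [ 3.562e-01  6.900e-03  6.000e-03  1.000e-04  0.000e+00 -1.128e-01]
```

Emit:
send_rows:
  steps: "0.356 0.007 0.006 0 0 -0.113; 0.356 0.007 0.006 0 0 -0.113; 0.356 0.007 0.006 0 0 -0.113; 0.356 0.007 0.006 0 0 -0.113; 0.356 0.007 0.006 0 0 -0.113"

```text
clock: 2.18
position: [0.4287, -0.2193, 0.2103]
tcp_rot: [0.712, 0.703, 0.0, 0.0]
ft_force: [-0.2, -0.0, -0.2]
finger_gap: 0.047
grip_force: 0.0
```

Run:
```python
from h import *
P={}
w=snapshot("wrist"); snapshot("scene"); snapshot("side")
for c in ["wrist","scene","side"]:
  for n in ["lid_handle","lid_hinge","chest"]:
    for d in spot_point(n,c):
        print(c,n,np.round(d["location"],4),round(d["confidence"],2))
cv2.imwrite("pics/d.png",w[:,:,::-1])
go([.431,-.2145,.126],94)
```

```text
wrist lid_handle [ 0.4278 -0.2101  0.1162] 0.89
wrist lid_hinge [ 0.6642 -0.1967  0.0902] 0.68
wrist chest [ 0.5639 -0.2037  0.0014] 0.78
wrist chest [ 0.4272 -0.2085  0.1162] 0.68
scene lid_handle [ 0.4262 -0.212   0.116 ] 0.67
scene lid_hinge [ 0.6631 -0.2032  0.0954] 0.89
scene chest [ 0.6899  0.2878 -0.0017] 0.6
scene chest [ 0.566  -0.2026 -0.0028] 0.59
side lid_handle [ 0.4304 -0.2144  0.1191] 0.58
side lid_hinge [ 0.6612 -0.195   0.0921] 0.66
side lid_hinge [0.6917 0.2886 0.0022] 0.31
side chest [ 0.5625 -0.2012 -0.0025] 0.72
t 2.78 rows 2.0 cmd [ 0.0127  0.006   0.14   -0.      0.     -0.0145]
```

View pics/d.png

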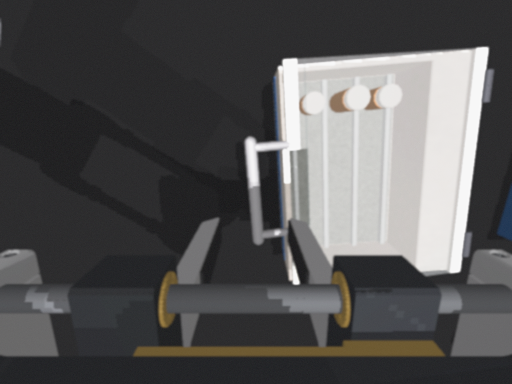

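The wrist view shows the bar handle from about (250,143) to (258,240), midway between the fingers. The three dummies are at (313,103), (357,97) and (388,96). Next I go down and grip the bar.

```bash
python3 -c "
from h import *
go([.429,-.2125,.110],94)"
```

```text
t 2.78 rows 2.4 cmd [ 0.016   0.0026  0.1667 -0.      0.     -0.0145]
```

Emit:
send_rows:
  steps: "0.016 0.0026 0 0 0 -0.0145; 0.016 0.0026 0.06 0 0 -0.0145; 0.016 0.0026 0.12 0 0 -0.0145; 0.016 0.0026 0.167 0 0 -0.0145; 0.016 0.0026 0.167 0 0 -0.0145"
  jaw: 0.38

```text
clock: 3.2
position: [0.4255, -0.2095, 0.1052]
tcp_rot: [0.682, 0.732, -0.001, -0.005]
ft_force: [-1.4, 0.2, -0.1]
finger_gap: 0.0357
grip_force: 0.0
```

Emit:
send_rows:
  steps: "0 0 0 0 0 0; 0 0 0 0 0 0; 0 0 0 0 0 0; 0 0 0 0 0 0"
  jaw: 0

```text
clock: 3.53
position: [0.4299, -0.2125, 0.1116]
tcp_rot: [0.681, 0.732, -0.001, 0.001]
ft_force: [-6.8, -2.8, 1.8]
finger_gap: 0.0124
grip_force: 3.3
```

Run:
```python
from h import *
s=status.read_state();print(s["position"],s["ft_force"],s["finger_gap"],s["grip_force"])
# arc rows: commanded relative to now; tool down: dy along tool y, dz along tool z
r=R.from_quat(s["tcp_rot"]); g=s["position"]+[0,0,.008]
h=np.array([.6628,-.198,.0925]); ax=R.from_euler("z",3.7,degrees=True)
v=ax.inv().apply(g-h); rad=np.hypot(v[0],v[2]); th0=np.arctan2(v[2],-v[0]); print("r,th0",rad,th0)
ths=np.linspace(th0,1.74,26)[1:]
P=np.array([g+ax.apply([-.235*(np.cos(t)-np.cos(th0)),0,.235*(np.sin(t)-np.sin(th0))]) for t in ths])
prev=g
for i in range(5):
    print(";".join(" ".join("%.3f"%x for x in r.inv().apply(p-prev)/.6)+" 0 0 0" for p in P[5*i:5*i+5])); prev=P[5*i+4]
```

```text
[ 0.42991147 -0.2125458   0.11157487] [-6.8438939  -2.79241788  1.79216351] 0.012412997572462635 3.3405210077762604
r,th0 0.23490728678771827 0.1155143982704861
-0.000 0.004 -0.025 0 0 0;-0.000 0.009 -0.050 0 0 0;-0.000 0.016 -0.074 0 0 0;-0.000 0.025 -0.098 0 0 0;-0.001 0.035 -0.122 0 0 0
-0.000 0.012 -0.023 0 0 0;-0.000 0.025 -0.044 0 0 0;-0.000 0.039 -0.065 0 0 0;-0.001 0.055 -0.085 0 0 0;-0.001 0.072 -0.104 0 0 0
-0.000 0.018 -0.018 0 0 0;-0.000 0.038 -0.034 0 0 0;-0.001 0.058 -0.050 0 0 0;-0.001 0.079 -0.063 0 0 0;-0.001 0.101 -0.076 0 0 0
-0.000 0.023 -0.011 0 0 0;-0.000 0.047 -0.020 0 0 0;-0.001 0.071 -0.028 0 0 0;-0.001 0.095 -0.035 0 0 0;-0.001 0.120 -0.040 0 0 0
-0.000 0.025 -0.003 0 0 0;-0.000 0.051 -0.005 0 0 0;-0.001 0.076 -0.004 0 0 0;-0.001 0.101 -0.003 0 0 0;-0.001 0.127 0.001 0 0 0
```

Emit:
send_rows:
  steps: "0 0 0 0 0 0; 0 0 0 0 0 0; 0 0 0 0 0 0"

```text
clock: 3.78
position: [0.4289, -0.2126, 0.1106]
tcp_rot: [0.681, 0.732, -0.001, 0.001]
ft_force: [-3.4, -4.4, 0.8]
finger_gap: 0.0096
grip_force: 40.0
```

Emit:
send_rows:
  steps: "0 0.004 -0.025 0 0 0; 0 0.009 -0.05 0 0 0; 0 0.016 -0.074 0 0 0; 0 0.025 -0.098 0 0 0; 0 0.035 -0.122 0 0 0"

```text
clock: 4.2
position: [0.4485, -0.2113, 0.1835]
tcp_rot: [0.681, 0.732, -0.003, -0.001]
ft_force: [-4.3, -4.9, -3.7]
finger_gap: 0.0097
grip_force: 40.0
```

Forces are low, so I'll carry on along the arc.

Emit:
send_rows:
  steps: "0 0.012 -0.023 0 0 0; 0 0.025 -0.044 0 0 0; 0 0.039 -0.065 0 0 0; -0.001 0.055 -0.085 0 0 0; -0.001 0.072 -0.104 0 0 0"

```text
clock: 4.62
position: [0.489, -0.2087, 0.2464]
tcp_rot: [0.681, 0.732, -0.005, -0.003]
ft_force: [-11.3, -4.3, 4.4]
finger_gap: 0.0098
grip_force: 40.0
```

Emit:
send_rows:
  steps: "0 0.018 -0.018 0 0 0; 0 0.038 -0.034 0 0 0; -0.001 0.058 -0.05 0 0 0; -0.001 0.079 -0.063 0 0 0; -0.001 0.101 -0.076 0 0 0"

```text
clock: 5.03
position: [0.5496, -0.2049, 0.2946]
tcp_rot: [0.682, 0.732, -0.004, -0.001]
ft_force: [-10.6, -2.4, 8.6]
finger_gap: 0.0096
grip_force: 40.0
```

Run:
```python
from h import *
s=status.read_state();print(s["position"],s["ft_force"],s["finger_gap"],s["grip_force"])
```

```text
[ 0.54958511 -0.20493252  0.29458063] [-10.64016586  -2.44047185   8.59691659] 0.009590345429422364 40.001240372657776
```

Emit:
send_rows:
  steps: "0 0.023 -0.011 0 0 0; 0 0.047 -0.02 0 0 0; -0.001 0.071 -0.028 0 0 0; -0.001 0.095 -0.035 0 0 0; -0.001 0.12 -0.04 0 0 0"

```text
clock: 5.45
position: [0.6251, -0.2, 0.3186]
tcp_rot: [0.682, 0.732, -0.001, 0.001]
ft_force: [-4.6, -2.2, 6.7]
finger_gap: 0.0095
grip_force: 40.0
```

Emit:
send_rows:
  steps: "0 0.025 -0.003 0 0 0; 0 0.051 -0.005 0 0 0; -0.001 0.076 -0.004 0 0 0; -0.001 0.101 -0.003 0 0 0; -0.001 0.127 0.001 0 0 0"

```text
clock: 5.87
position: [0.702, -0.195, 0.3167]
tcp_rot: [0.681, 0.732, -0.001, 0.001]
ft_force: [-2.5, -2.6, 4.7]
finger_gap: 0.0097
grip_force: 40.0
```

Emit:
send_rows:
  steps: "0 0 0 0 0 0; 0 0 0 0 0 0; 0 0 0 0 0 0; 0 0 0 0 0 0"
  jaw: 0.4

```text
clock: 6.2
position: [0.7016, -0.1939, 0.3147]
tcp_rot: [0.681, 0.732, 0.0, -0.0]
ft_force: [-0.6, -0.2, 0.2]
finger_gap: 0.0332
grip_force: 0.0
```

Run:
```python
from h import *
s=status.read_state();print(s["position"],s["ft_force"],s["finger_gap"],s["grip_force"])
for c in ["scene","side"]:
  snapshot(c)
  for n in ["lid_handle","lid_hinge"]:
    for d in spot_point(n,c): print(c,n,np.round(d["location"],4),round(d["confidence"],2))
```

```text
[ 0.70157343 -0.19390844  0.31465148] [-0.61644644 -0.23279254  0.22297284] 0.03316092276540511 0.0
scene lid_handle [ 0.7062 -0.1922  0.3221] 0.56
scene lid_hinge [ 0.6607 -0.2001  0.0952] 0.59
side lid_handle [ 0.7065 -0.1982  0.3239] 0.72
side lid_hinge [ 0.6626 -0.1941  0.0903] 0.75
```

The lid is open at about 1.75 rad. I'll lift clear and look into the box.

Emit:
send_rows:
  steps: "0 0 -0.06 0 0 0; 0 0 -0.12 0 0 0; 0 -0.05 -0.12 0 0 0; 0 -0.11 -0.12 0 0 0; 0 -0.16 -0.12 0 0 0"
  jaw: 0.5

```text
clock: 6.92
position: [0.6054, -0.2014, 0.3872]
tcp_rot: [0.681, 0.732, 0.0, 0.001]
ft_force: [0.3, -0.7, 0.7]
finger_gap: 0.0469
grip_force: 0.0
```

```bash
python3 -c "
from h import *
go([.55,-.28,.33],94)"
```

```text
t 6.92 rows 2.7 cmd [-0.1239 -0.1018  0.0953  0.0002  0.0002  0.0004]
```

Emit:
send_rows:
  steps: "-0.04 -0.1 0 0 0 0; -0.08 -0.1 0.05 0 0 0; -0.12 -0.1 0.095 0 0 0; -0.12 -0.1 0.095 0 0 0; -0.12 -0.1 0.095 0 0 0"

```text
clock: 7.33
position: [0.5502, -0.2779, 0.3275]
tcp_rot: [0.682, 0.731, -0.0, -0.002]
ft_force: [-0.1, 1.4, 0.3]
finger_gap: 0.047
grip_force: 0.0
```

Run:
```python
from h import *
w=snapshot("wrist"); K=calibration("wrist"); snapshot("scene"); snapshot("side")
for c in ["wrist","scene","side"]:
  for n in ["mark_short","mark_middle","mark_long","chest","lid_hinge","lid_handle"]:
    for d in spot_point(n,c): print(c,n,np.round(d["location"],4),round(d["confidence"],2))
for n in ["vial_short","vial_middle","vial_long"]:
  for c in ["scene","side"]:
    for d in spot_point(n,c): print(c,n,np.round(d["location"],4),round(d["confidence"],2))
cv2.imwrite("pics/e.png",w[:,:,::-1]); np.savez("e.npz",**K)
s=status.read_state();print(s["position"])
go([.442,.113,.15],4)
```

```text
wrist mark_short [ 0.4974 -0.1215  0.0104] 0.81
wrist mark_short [ 0.6631 -0.1959  0.0925] 0.42
wrist mark_short [ 0.541  -0.1215  0.0135] 0.36
wrist mark_middle [ 0.5789 -0.1113  0.0116] 0.56
wrist mark_long [ 0.5407 -0.1218  0.012 ] 0.57
wrist chest [ 0.5672 -0.2018 -0.0012] 0.84
wrist lid_hinge [ 0.665  -0.1968  0.0928] 0.86
scene mark_short [ 0.4974 -0.1212  0.0136] 0.52
scene chest [ 0.5671 -0.2033 -0.0029] 0.83
scene chest [ 0.7094 -0.1923  0.3247] 0.49
scene lid_hinge [ 0.6632 -0.2012  0.0922] 0.95
side mark_middle [ 0.5801 -0.1136  0.0098] 0.45
side mark_middle [ 0.6498  0.1261 -0.0044] 0.25
side chest [ 5.630e-01 -2.021e-01 -3.000e-04] 0.81
side lid_hinge [ 0.6614 -0.1971  0.09  ] 0.58
side lid_handle [ 0.7077 -0.1928  0.3182] 0.94
side lid_handle [ 0.4705  0.3463 -0.0013] 0.15
scene vial_short [ 0.6551  0.1193 -0.0043] 0.65
scene vial_short [ 0.5644 -0.2061 -0.0027] 0.52
side vial_short [6.533e-01 1.259e-01 1.000e-04] 0.6
scene vial_middle [ 4.707e-01  3.492e-01 -4.000e-04] 0.75
scene vial_middle [ 0.511   0.2917 -0.0035] 0.71
scene vial_middle [0.4257 0.3917 0.0006] 0.67
scene vial_middle [ 0.5289  0.3841 -0.0027] 0.64
scene vial_middle [ 0.4051  0.3237 -0.0021] 0.53
side vial_middle [ 5.128e-01  2.899e-01 -3.000e-04] 0.74
side vial_middle [0.4095 0.3257 0.0039] 0.72
side vial_middle [4.740e-01 3.461e-01 4.000e-04] 0.65
side vial_middle [ 0.4289  0.3981 -0.0009] 0.57
side vial_middle [ 0.5216  0.385  -0.0017] 0.53
scene vial_long [ 0.4424  0.1107 -0.0012] 0.61
side vial_long [0.4409 0.1146 0.0033] 0.62
[ 0.55160985 -0.27726919  0.32939245]
t 8.68 rows 12.6 cmd [ 0.6619 -0.1354  0.299   0.      0.      0.2504]
```

View pics/e.png

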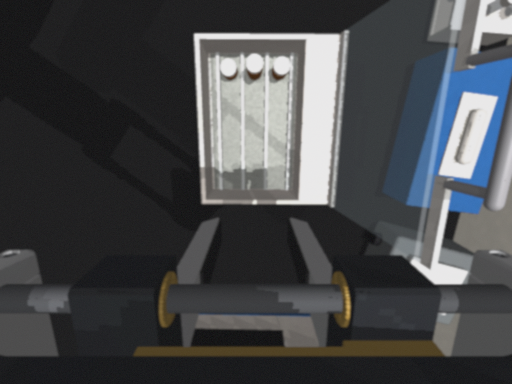

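The wrist view shows the open box with caps at (229,67), (255,64) and (282,66). I'll fit the box pose from these and test the mark order.

Run:
```python
from h import *
from scipy.optimize import least_squares
import itertools
K=np.load("e.npz"); w=cv2.imread("pics/e.png")
g=cv2.inRange(w,(190,190,190),(255,255,255)); sub=np.zeros_like(g); sub[48:84,212:298]=g[48:84,212:298]
n,l,st,c=cv2.connectedComponentsWithStats(sub)
caps=sorted([tuple(c[i]) +(st[i][4],st[i][2],st[i][3]) for i in range(1,n) if st[i][4]>80]); print(np.round(caps,1))
obs=np.array(caps)[:,:2]
def pr(X): q=X@K["R"].T+K["t"]; return np.c_[K["fx"]*q[:,0]/q[:,2]+K["cx"],K["fy"]*q[:,1]/q[:,2]+K["cy"]]
def W(p,L): return R.from_euler("z",p[2]).apply(L)+[p[0],p[1],0]
rim=np.array([[195,35],[347,32],[203,204],[333,206]]);rl=np.array([[-.1,.12,.088],[.1,.12,.088],[-.1,-.12,.088],[.1,-.12,.088]])
p0=[.5645,-.2025,.065]
print("rim",np.round(pr(W(p0,rl)),1))
for h in itertools.permutations([.042,.056,.070]):
    L=np.array([[x,.085,.012+z] for x,z in zip([-.058,-.018,.022],h)])
    f=lambda p:(pr(W(p,L))-obs).ravel()
    r=least_squares(f,p0); r2=f(p0)
    print(h,"rms@net",round(np.sqrt(np.mean(r2**2)),2),"fit",np.round(r.x,4),"rms",round(np.sqrt(np.mean(r.fun**2)),2))
    L0=np.array([[x,y,.022] for x in (-.038,.002) for y in (.06,-.114)]); 
print("ribs",np.round(pr(W(p0,L0)),1))
```

```text
[[237.3  65.2 715.   50.   30. ]
 [278.   66.  432.   28.   28. ]]
rim [[194.3  31.9]
 [341.5  32.9]
 [201.8 201.7]
 [328.2 202.5]]Traceback (most recent call last):
  File "<stdin>", line 17, in <module>
    return func(*args, **kwargs)
    vector_fun = VectorFunction(
        fun_wrapped,
    ...<6 lines>...
        workers=workers
    )
    self._update_fun()
    ~~~~~~~~~~~~~~~~^^
    self.f = self.fun_wrapped(xp_copy(self.x))
             ~~~~~~~~~~~~~~~~^^^^^^^^^^^^^^^^^
    return np.atleast_1d(self.fun(x))
                         ~~~~~~~~^^^
    return self.f(x, *self.args, **self.kwargs)
           ~~~~~~^^^^^^^^^^^^^^^^^^^^^^^^^^^^^^
  File "<stdin>", line 16, in <lambda>
ValueError: operands could not be broadcast together with shapes (3,2) (2,2)
```

Run:
```python
from h import *
from scipy.optimize import least_squares
from scipy.signal import find_peaks
import itertools
K=np.load("e.npz"); w=cv2.imread("pics/e.png")
def pr(X): q=X@K["R"].T+K["t"]; return np.c_[K["fx"]*q[:,0]/q[:,2]+K["cx"],K["fy"]*q[:,1]/q[:,2]+K["cy"]]
def W(p,L): return R.from_euler("z",p[2]).apply(L)+[p[0],p[1],0]
p0=[.5645,-.2025,.065]
for y in (.03,-.09): print("ribs pred",np.round(pr(W(p0,np.array([[x,y,.022] for x in (-.078,-.038,.002,.042)]))),1).tolist())
for v in (98,105,170,180):
    q=w[v-2:v+3,205:300].mean((0,2)); pk,_=find_peaks(q,prominence=15); print(v,(pk+205).tolist(),np.round(q[pk]).tolist())
obs=np.array([[229,67],[255,64],[282,66]])
circ=cv2.HoughCircles(cv2.cvtColor(cv2.resize(w[44:90,210:300],None,fx=4,fy=4,interpolation=2),6),cv2.HOUGH_GRADIENT,1,60,param1=80,param2=15,minRadius=25,maxRadius=50)
c=circ[0]; print(np.round(np.c_[c[:,0]/4+210,c[:,1]/4+44,c[:,2]/4],1).tolist())
for h in itertools.permutations([.042,.056,.070]):
    L=np.array([[x,.085,.012+z] for x,z in zip([-.058,-.018,.022],h)])
    f=lambda p:(pr(W(p,L))-obs).ravel()
    print(h,np.round(pr(W(p0,L)),1).tolist())
```

```text
ribs pred [[218.5, 105.1], [242.4, 105.3], [266.2, 105.4], [290.0, 105.6]]
ribs pred [[220.3, 175.5], [242.7, 175.6], [265.0, 175.8], [287.3, 175.9]]
98 [211, 218, 242, 266, 290] [197.0, 225.0, 226.0, 227.0, 216.0]
105 [211, 218, 242, 266, 290] [202.0, 227.0, 225.0, 227.0, 207.0]
170 [213, 220, 230, 243, 249, 276, 287] [126.0, 202.0, 164.0, 157.0, 155.0, 171.0, 180.0]
180 [213, 220, 243, 249, 287] [126.0, 161.0, 135.0, 125.0, 188.0]
[[253.89999389648438, 62.900001525878906, 9.800000190734863], [280.8999938964844, 68.0999984741211, 11.800000190734863], [228.39999389648438, 66.4000015258789, 10.0]]
(0.042, 0.056, 0.07) [[228.1, 65.5], [254.5, 63.6], [282.8, 61.6]]
(0.042, 0.07, 0.056) [[228.1, 65.5], [254.5, 61.5], [281.8, 63.8]]
(0.056, 0.042, 0.07) [[227.2, 63.4], [254.5, 65.7], [282.8, 61.6]]
(0.056, 0.07, 0.042) [[227.2, 63.4], [254.5, 61.5], [280.9, 65.8]]
(0.07, 0.042, 0.056) [[226.2, 61.3], [254.5, 65.7], [281.8, 63.8]]
(0.07, 0.056, 0.042) [[226.2, 61.3], [254.5, 63.6], [280.9, 65.8]]
```

The ribs agree within half a pixel. Chest pose is (0.5645, -0.2025) with yaw 0.065. Lane order is short at x=-58, long at -18 and middle at +22. I'll add a planner that splits long moves into calls.

```bash
cat >> h.py <<'E'
def tool(yaw):
    y=np.radians(yaw); return R.from_matrix(np.array([[np.cos(y),np.sin(y),0],[np.sin(y),-np.cos(y),0],[0,0,-1]]))
def plan(*wps):
    """wps: (x,y,z,yaw); prints one line per call (end pose, shift and turn in the move's units)"""
    s=status.read_state(); p=s["position"]; r=R.from_quat(s["tcp_rot"]); print("t",round(s["clock"],2),"gap",round(s["finger_gap"],4),"from",np.round(p,4))
    for w in wps:
        q=np.array(w[:3]); t=tool(w[3]); rv=(r.inv()*t).as_rotvec()
        n=int(np.ceil(max(np.linalg.norm(q-p)/.038,np.degrees(np.linalg.norm(rv))/6.6,1e-9))); k=int(np.ceil(n/5)); p0,r0=p,r
        for i in range(1,k+1):
            p2=p0+(q-p0)*i/k; r2=r0*R.from_rotvec(rv*i/k)
            d=r.inv().apply(p2-p)/.6; a=(r.inv()*r2).as_rotvec()/(2*np.pi)
            print(w[:3],"%d/%d rows %.1f:"%(i,k,n/k)," ".join("%.4f"%x for x in np.r_[d,a])); p,r=p2,r2
E
python3 -c "
from h import *
plan((.442,.1125,.2,4))"
```

```text
t 8.68 gap 0.047 from [ 0.5516 -0.2773  0.3294]
(0.442, 0.1125, 0.2) 1/3 rows 4.7: 0.2204 -0.0451 0.0719 0.0000 0.0000 0.0835
(0.442, 0.1125, 0.2) 2/3 rows 4.7: 0.1682 -0.1494 0.0719 0.0000 0.0000 0.0835
(0.442, 0.1125, 0.2) 3/3 rows 4.7: 0.0708 -0.2135 0.0719 0.0000 0.0000 0.0835
```

Emit:
send_rows:
  steps: "0.22 -0.045 0.072 0 0 0.0835; 0.22 -0.045 0.072 0 0 0.0835; 0.22 -0.045 0.072 0 0 0.0835; 0.22 -0.045 0.072 0 0 0.0835; 0.22 -0.045 0.072 0 0 0.0835"
  jaw: 0.55

```text
clock: 9.1
position: [0.513, -0.1437, 0.2855]
tcp_rot: [0.848, 0.53, -0.0, -0.002]
ft_force: [-0.7, -0.3, 0.1]
finger_gap: 0.0518
grip_force: 0.0
```

Emit:
send_rows:
  steps: "0.168 -0.149 0.072 0 0 0.0835; 0.168 -0.149 0.072 0 0 0.0835; 0.168 -0.149 0.072 0 0 0.0835; 0.168 -0.149 0.072 0 0 0.0835; 0.168 -0.149 0.072 0 0 0.0835"

```text
clock: 9.52
position: [0.4771, -0.015, 0.2422]
tcp_rot: [0.956, 0.293, -0.001, -0.001]
ft_force: [-0.0, -0.7, 0.2]
finger_gap: 0.0515
grip_force: 0.0
```

Emit:
send_rows:
  steps: "0.071 -0.2135 0.072 0 0 0.0835; 0.071 -0.2135 0.072 0 0 0.0835; 0.071 -0.2135 0.072 0 0 0.0835; 0.071 -0.2135 0.072 0 0 0.0835; 0.071 -0.2135 0.072 0 0 0.0835"

```text
clock: 9.93
position: [0.4408, 0.1154, 0.1986]
tcp_rot: [0.999, 0.034, -0.001, -0.001]
ft_force: [0.3, -0.4, 0.5]
finger_gap: 0.0518
grip_force: 0.0
```

Run:
```python
from h import *
snapshot("wrist")
for n in ["vial_long"]:
    for d in spot_point(n,"wrist"): print(n,np.round(d["location"],4),round(d["confidence"],2))
print(status.read_state()["tcp_rot"])
plan((.442,.1125,.11,4),(.442,.1125,.040,4))
```

```text
vial_long [ 0.4415  0.1122 -0.0019] 0.57
[9.99339146e-01 3.63458581e-02 3.47556281e-04 3.59765615e-04]
t 10.03 gap 0.0515 from [0.4431 0.1126 0.1999]
(0.442, 0.1125, 0.11) 1/1 rows 3.0: -0.0020 -0.0001 0.1498 0.0001 -0.0001 0.0005
(0.442, 0.1125, 0.04) 1/1 rows 2.0: 0.0000 -0.0000 0.1167 0.0000 0.0000 0.0000
```

Emit:
send_rows:
  steps: "-0.002 0 0.06 0 0 0; -0.002 0 0.12 0 0 0; -0.002 0 0.18 0 0 0; -0.002 0 0.23 0 0 0; -0.002 0 0.267 0 0 0"

```text
clock: 10.45
position: [0.4418, 0.1107, 0.0378]
tcp_rot: [0.999, 0.035, -0.0, 0.0]
ft_force: [-0.3, 0.1, -0.3]
finger_gap: 0.0517
grip_force: 0.0
```

Emit:
send_rows:
  steps: "0 0 0 0 0 0; 0 0 0 0 0 0; 0 0 0 0 0 0; 0 0 0 0 0 0; 0 0 0 0 0 0"
  jaw: 0
  squeeze: 18

```text
clock: 10.87
position: [0.4432, 0.112, 0.0413]
tcp_rot: [0.999, 0.035, 0.002, 0.0]
ft_force: [1.5, -0.8, 2.3]
finger_gap: 0.0245
grip_force: 18.0
```

Emit:
send_rows:
  steps: "0 0 0 0 0 0; 0 0 0 0 0 0; 0 0 -0.02 0 0 0; 0 0 -0.07 0 0 0; 0 0 -0.13 0 0 0"

```text
clock: 11.28
position: [0.4391, 0.112, 0.1172]
tcp_rot: [0.999, 0.035, -0.003, 0.0]
ft_force: [1.1, 0.6, -0.2]
finger_gap: 0.0243
grip_force: 18.0
```

Run:
```python
from h import *
plan((.5465,-.2037,.19,3.7),(.5465,-.2037,.054,3.7))
```

```text
t 11.28 gap 0.0243 from [0.4391 0.112  0.1172]
(0.5465, -0.2037, 0.19) 1/2 rows 4.5: 0.0708 0.2686 -0.0610 0.0000 0.0004 0.0004
(0.5465, -0.2037, 0.19) 2/2 rows 4.5: 0.0715 0.2685 -0.0608 0.0000 0.0004 0.0004
(0.5465, -0.2037, 0.054) 1/1 rows 4.0: -0.0000 0.0000 0.2267 -0.0000 -0.0000 0.0000
```

Emit:
send_rows:
  steps: "0.02 0.05 -0.061 0 0 0; 0.04 0.11 -0.061 0 0 0; 0.055 0.17 -0.061 0 0 0; 0.07 0.225 -0.061 0 0 0; 0.071 0.268 -0.061 0 0 0"

```text
clock: 11.7
position: [0.4969, -0.0479, 0.1552]
tcp_rot: [0.999, 0.034, 0.002, 0.001]
ft_force: [0.6, 0.3, -0.5]
finger_gap: 0.0246
grip_force: 18.0
```

Emit:
send_rows:
  steps: "0.02 0.07 -0.061 0 0 0; 0.04 0.14 -0.061 0 0 0; 0.06 0.2 -0.061 0 0 0; 0.07 0.245 -0.061 0 0 0; 0.0715 0.268 -0.061 0 0 0"

```text
clock: 12.12
position: [0.5508, -0.208, 0.1914]
tcp_rot: [0.999, 0.033, 0.001, 0.002]
ft_force: [0.1, -0.5, -0.5]
finger_gap: 0.0246
grip_force: 18.0
```

Emit:
send_rows:
  steps: "0 0 0 0 0 0; 0 0 0 0 0 0; 0 0 0 0 0 0"

```text
clock: 12.37
position: [0.5479, -0.2012, 0.1906]
tcp_rot: [0.999, 0.035, -0.001, -0.001]
ft_force: [-0.8, 0.2, -0.8]
finger_gap: 0.0247
grip_force: 18.0
```

Run:
```python
from h import *
a=snapshot("side");w=snapshot("wrist");cv2.imwrite("pics/f.png",np.hstack([cv2.resize(a[60:220,220:440],(440,320)),cv2.resize(w,(360,270),interpolation=3)if 0 else cv2.resize(w[:],(360,320))])[:,:,::-1])
s=status.read_state();print(s["tcp_rot"])
plan((.5465,-.2037,.054,3.7))
```

```text
[ 9.99375724e-01  3.53267350e-02 -1.98209714e-04 -3.81296563e-04]
t 12.47 gap 0.0246 from [ 0.5482 -0.201   0.1909]
(0.5465, -0.2037, 0.054) 1/1 rows 4.0: -0.0030 0.0045 0.2282 -0.0001 0.0001 0.0010
```

View pics/f.png

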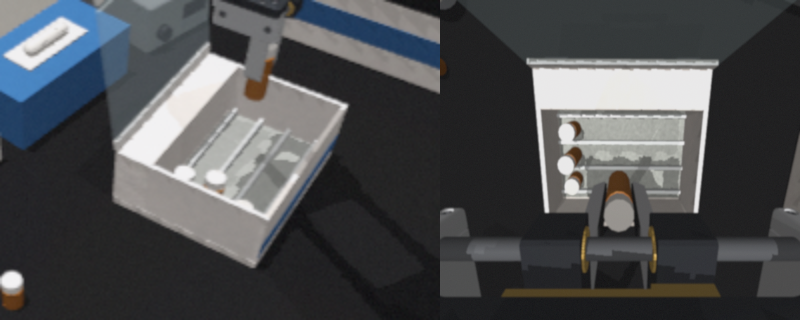

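The side crop shows the vial held over the box. In the wrist view the middle lane's dummy is the tallest, which confirms the long lane. Now I lower it and release.

Emit:
send_rows:
  steps: "-0.003 0.0045 0.02 0 0 0.001; -0.003 0.0045 0.07 0 0 0.001; -0.003 0.0045 0.12 0 0 0.001; -0.003 0.0045 0.17 0 0 0.001; -0.003 0.0045 0.2 0 0 0.001"

```text
clock: 12.88
position: [0.5453, -0.2032, 0.0684]
tcp_rot: [0.999, 0.032, -0.002, -0.001]
ft_force: [0.1, -0.5, -0.4]
finger_gap: 0.0246
grip_force: 18.0
```

Emit:
send_rows:
  steps: "0 0 0.01 0 0 0; 0 0 0.018 0 0 0; 0 0 0.024 0 0 0; 0 0 0.027 0 0 0; 0 0 0.027 0 0 0"

```text
clock: 13.3
position: [0.5479, -0.2057, 0.0555]
tcp_rot: [1.0, 0.032, 0.001, 0.0]
ft_force: [0.5, 0.9, -0.1]
finger_gap: 0.0244
grip_force: 18.0
```

Emit:
send_rows:
  steps: "0 0 0 0 0 0; 0 0 0 0 0 0; 0 0 0 0 0 0; 0 0 0 0 0 0"
  jaw: 0.48

```text
clock: 13.63
position: [0.5474, -0.2059, 0.0551]
tcp_rot: [1.0, 0.031, 0.0, 0.0]
ft_force: [-0.4, 1.0, 0.2]
finger_gap: 0.0445
grip_force: 0.0
```

Emit:
send_rows:
  steps: "0 0 -0.02 0 0 0; 0 0 -0.07 0 0 0; 0 0 -0.13 0 0 0; 0 0 -0.19 0 0 0; 0 0 -0.24 0 0 0"

```text
clock: 14.05
position: [0.5475, -0.2059, 0.2013]
tcp_rot: [1.0, 0.031, 0.001, 0.001]
ft_force: [1.0, -1.8, 0.1]
finger_gap: 0.045
grip_force: 0.0
```

Run:
```python
from h import *
snapshot("side")
for d in spot_point("vial_long","side"): print(np.round(d["location"],4),round(d["confidence"],2))
plan((.653,.123,.2,0))
```

```text
[ 0.5477 -0.2062  0.0171] 0.79
t 14.15 gap 0.0452 from [ 0.5504 -0.2073  0.2048]
(0.653, 0.123, 0.2) 1/2 rows 5.0: 0.1025 -0.2694 0.0034 0.0005 -0.0008 0.0050
(0.653, 0.123, 0.2) 2/2 rows 5.0: 0.0941 -0.2725 0.0036 0.0005 -0.0008 0.0050
```

Emit:
send_rows:
  steps: "0 -0.065 0.003 0 0 0.005; 0.01 -0.13 0.003 0 0 0.005; 0.02 -0.19 0.003 0 0 0.005; 0.03 -0.24 0.003 0 0 0.005; 0.035 -0.27 0.003 0 0 0.005"

```text
clock: 14.57
position: [0.5573, -0.0394, 0.1959]
tcp_rot: [1.0, 0.016, -0.001, -0.001]
ft_force: [0.1, -0.4, 0.1]
finger_gap: 0.0449
grip_force: 0.0
```

Emit:
send_rows:
  steps: "0.03 -0.05 0.003 0 0 0.005; 0.06 -0.1 0.003 0 0 0.005; 0.1 -0.16 0.003 0 0 0.005; 0.13 -0.22 0.003 0 0 0.005; 0.161 -0.272 0.003 0 0 0.005"

```text
clock: 14.98
position: [0.6495, 0.1259, 0.1938]
tcp_rot: [1.0, 0.0, -0.001, -0.0]
ft_force: [0.3, 0.3, 0.3]
finger_gap: 0.045
grip_force: 0.0
```

Emit:
send_rows:
  steps: "0 0 0 0 0 0; 0 0 0 0 0 0; 0 0 0 0 0 0"

```text
clock: 15.23
position: [0.6485, 0.123, 0.1938]
tcp_rot: [1.0, 0.0, -0.001, 0.001]
ft_force: [-0.7, -0.0, -0.1]
finger_gap: 0.0454
grip_force: 0.0
```

Run:
```python
from h import *
snapshot("wrist")
for n in ["vial_short","reagent"]:
    for d in spot_point(n,"wrist"): print(n,np.round(d["location"],4),round(d["confidence"],2))
plan((.653,.123,.2,0),(.653,.123,.022,0))
```

```text
reagent [ 0.7598  0.1106 -0.0036] 0.85
t 15.38 gap 0.0451 from [0.6487 0.122  0.1949]
(0.653, 0.123, 0.2) 1/1 rows 1.0: 0.0071 -0.0017 -0.0085 0.0001 0.0001 -0.0003
(0.653, 0.123, 0.022) 1/1 rows 5.0: -0.0000 0.0000 0.2967 -0.0000 -0.0000 0.0000
```

Run:
```python
from h import *
K=calibration("wrist"); s=status.read_state()
print("cam rel TCP", -np.array(K["R"]).T@K["t"]-s["position"], "axis",np.array(K["R"])[2])
```

```text
cam rel TCP [ 0.07367251 -0.00053789  0.16766112] axis [-2.52719617e-01 -4.50314057e-04 -9.67539453e-01]
```

At this yaw the wrist camera would hang over the bottle, so I'll turn half round (same grasp) before going down.

Emit:
send_rows:
  steps: "0 0 0 0 0 -0.0167; 0 0 0 0 0 -0.0333; 0 0 0 0 0 -0.05; 0 0 0 0 0 -0.0667; 0 0 0 0 0 -0.0833"

```text
clock: 15.8
position: [0.649, 0.1219, 0.1954]
tcp_rot: [0.966, 0.26, 0.0, 0.0]
ft_force: [0.7, -1.0, -0.3]
finger_gap: 0.0448
grip_force: 0.0
```

Emit:
send_rows:
  steps: "0 0 0 0 0 -0.0167; 0 0 0 0 0 -0.0333; 0 0 0 0 0 -0.05; 0 0 0 0 0 -0.0667; 0 0 0 0 0 -0.0833"

```text
clock: 16.22
position: [0.649, 0.1219, 0.1954]
tcp_rot: [0.865, 0.501, 0.0, 0.0]
ft_force: [0.2, 0.2, 0.2]
finger_gap: 0.0451
grip_force: 0.0
```

Emit:
send_rows:
  steps: "0 0 0 0 0 -0.0167; 0 0 0 0 0 -0.0333; 0 0 0 0 0 -0.05; 0 0 0 0 0 -0.0667; 0 0 0 0 0 -0.0833"

```text
clock: 16.63
position: [0.649, 0.1219, 0.1954]
tcp_rot: [0.706, 0.708, 0.0, 0.0]
ft_force: [1.1, -0.2, -0.3]
finger_gap: 0.0454
grip_force: 0.0
```

Emit:
send_rows:
  steps: "0 0 0 0 0 -0.0167; 0 0 0 0 0 -0.0333; 0 0 0 0 0 -0.05; 0 0 0 0 0 -0.0667; 0 0 0 0 0 -0.0833"

```text
clock: 17.05
position: [0.649, 0.1219, 0.1954]
tcp_rot: [0.499, 0.867, -0.0, 0.0]
ft_force: [0.3, -0.3, -0.1]
finger_gap: 0.0451
grip_force: 0.0
```

Emit:
send_rows:
  steps: "0 0 0 0 0 -0.0167; 0 0 0 0 0 -0.0333; 0 0 0 0 0 -0.05; 0 0 0 0 0 -0.0667; 0 0 0 0 0 -0.0833"

```text
clock: 17.47
position: [0.649, 0.1219, 0.1954]
tcp_rot: [0.258, 0.966, -0.0, 0.0]
ft_force: [-0.6, -1.3, 0.4]
finger_gap: 0.0448
grip_force: 0.0
```

Emit:
send_rows:
  steps: "0 0 0 0 0 -0.0167; 0 0 0 0 0 -0.0333; 0 0 0 0 0 -0.05; 0 0 0 0 0 -0.0667; 0 0 0 0 0 -0.0833"

```text
clock: 17.88
position: [0.649, 0.1219, 0.1954]
tcp_rot: [-0.001, 1.0, -0.0, 0.0]
ft_force: [-0.4, 0.8, 0.3]
finger_gap: 0.0452
grip_force: 0.0
```

Run:
```python
from h import *
snapshot("wrist")
for n in ["vial_short","reagent"]:
    for d in spot_point(n,"wrist"): print(n,np.round(d["location"],4),round(d["confidence"],2))
for i in range(4): s=status.read_state(); print(s["joint_positions"].round(2))
plan((.653,.123,.2,180),(.653,.123,.022,180))
```

```text
vial_short [0.6496 0.1227 0.0019] 0.58
reagent [ 0.7581  0.1096 -0.0016] 0.64
[ 0.08  0.42  1.34 -0.    1.38 -1.48]
[ 0.08  0.42  1.34 -0.    1.38 -1.48]
[ 0.08  0.42  1.34 -0.    1.38 -1.48]
[ 0.08  0.42  1.34 -0.    1.38 -1.48]
t 18.03 gap 0.045 from [0.6491 0.1223 0.1953]
(0.653, 0.123, 0.2) 1/1 rows 1.0: -0.0065 0.0013 -0.0078 -0.0000 0.0000 -0.0009
(0.653, 0.123, 0.022) 1/1 rows 5.0: 0.0000 -0.0000 0.2967 0.0000 0.0000 0.0000
```

Emit:
send_rows:
  steps: "-0.005 0.001 0.06 0 0 0; -0.005 0.001 0.12 0 0 0; -0.005 0.001 0.18 0 0 0; -0.005 0.001 0.24 0 0 0; -0.005 0.001 0.289 0 0 0"

```text
clock: 18.45
position: [0.6512, 0.1233, 0.0194]
tcp_rot: [0.003, 1.0, -0.0, -0.001]
ft_force: [-0.8, 0.5, -1.0]
finger_gap: 0.045
grip_force: 0.0
```

Emit:
send_rows:
  steps: "0 0 0 0 0 0; 0 0 0 0 0 0; 0 0 0 0 0 0; 0 0 0 0 0 0; 0 0 0 0 0 0"
  jaw: 0

```text
clock: 18.87
position: [0.6542, 0.1242, 0.0242]
tcp_rot: [0.001, 1.0, 0.0, 0.002]
ft_force: [0.2, 0.9, 0.3]
finger_gap: 0.0242
grip_force: 18.0
```

Emit:
send_rows:
  steps: "0 0 0 0 0 0; 0 0 -0.02 0 0 0; 0 0 -0.08 0 0 0; 0 0 -0.14 0 0 0; 0 0 -0.2 0 0 0"

```text
clock: 19.28
position: [0.6519, 0.1241, 0.1438]
tcp_rot: [0.001, 1.0, -0.0, -0.0]
ft_force: [-0.3, -0.3, 0.3]
finger_gap: 0.0245
grip_force: 18.0
```

Run:
```python
from h import *
plan((.53,-.03,.19,183.7),(.5066,-.2063,.19,183.7))
```

```text
t 19.28 gap 0.0245 from [0.6519 0.1241 0.1438]
(0.53, -0.03, 0.19) 1/2 rows 3.0: 0.1015 -0.1286 -0.0384 -0.0000 -0.0000 -0.0053
(0.53, -0.03, 0.19) 2/2 rows 3.0: 0.1056 -0.1252 -0.0385 -0.0000 -0.0000 -0.0053
(0.5066, -0.2063, 0.19) 1/1 rows 5.0: 0.0579 -0.2907 -0.0000 0.0000 0.0000 0.0000
```

Emit:
send_rows:
  steps: "0.04 -0.05 -0.03 0 0 -0.002; 0.08 -0.1 -0.06 0 0 -0.004; 0.12 -0.15 -0.077 0 0 -0.006; 0.165 -0.2 -0.077 0 0 -0.008; 0.207 -0.253 -0.077 0 0 -0.0105"

```text
clock: 19.7
position: [0.527, -0.0284, 0.1901]
tcp_rot: [-0.033, 0.999, -0.0, 0.002]
ft_force: [0.6, -0.4, 0.0]
finger_gap: 0.0247
grip_force: 18.0
```

Emit:
send_rows:
  steps: "0.014 -0.065 0 0 0 0; 0.028 -0.13 0 0 0 0; 0.042 -0.195 0 0 0 0; 0.055 -0.25 0 0 0 0; 0.058 -0.29 0 0 0 0"

```text
clock: 20.12
position: [0.5032, -0.2063, 0.1893]
tcp_rot: [-0.031, 1.0, -0.001, 0.0]
ft_force: [0.1, 0.3, -0.4]
finger_gap: 0.0247
grip_force: 18.0
```

Emit:
send_rows:
  steps: "0 0 0 0 0 0; 0 0 0 0 0 0; 0 0 0 0 0 0"

```text
clock: 20.37
position: [0.5044, -0.2026, 0.1884]
tcp_rot: [-0.032, 0.999, 0.0, 0.0]
ft_force: [0.4, -0.1, -0.4]
finger_gap: 0.0247
grip_force: 18.0
```

Run:
```python
from h import *
plan((.5066,-.2063,.037,183.7))
```

```text
t 20.37 gap 0.0247 from [ 0.5044 -0.2026  0.1884]
(0.5066, -0.2063, 0.037) 1/1 rows 4.0: -0.0032 -0.0065 0.2524 0.0001 0.0001 -0.0001
```

Emit:
send_rows:
  steps: "-0.003 -0.006 0.04 0 0 0; -0.003 -0.006 0.1 0 0 0; -0.003 -0.006 0.16 0 0 0; -0.003 -0.006 0.2 0 0 0; -0.003 -0.006 0.225 0 0 0"

```text
clock: 20.78
position: [0.5049, -0.2039, 0.0503]
tcp_rot: [-0.033, 0.999, 0.001, -0.002]
ft_force: [0.3, -0.3, -0.2]
finger_gap: 0.0246
grip_force: 18.0
```

Emit:
send_rows:
  steps: "0 0 0.01 0 0 0; 0 0 0.018 0 0 0; 0 0 0.024 0 0 0; 0 0 0.027 0 0 0; 0 0 0.027 0 0 0"

```text
clock: 21.2
position: [0.5071, -0.2069, 0.0373]
tcp_rot: [-0.033, 0.999, -0.0, 0.001]
ft_force: [-0.2, 0.8, 0.2]
finger_gap: 0.0246
grip_force: 18.0
```

Emit:
send_rows:
  steps: "0 0 0 0 0 0; 0 0 0 0 0 0; 0 0 0 0 0 0; 0 0 0 0 0 0"
  jaw: 0.48

```text
clock: 21.53
position: [0.5067, -0.2071, 0.037]
tcp_rot: [-0.032, 0.999, -0.0, 0.0]
ft_force: [-0.3, 0.1, -0.2]
finger_gap: 0.0446
grip_force: 0.0
```

Emit:
send_rows:
  steps: "0 0 -0.02 0 0 0; 0 0 -0.07 0 0 0; 0 0 -0.13 0 0 0; 0 0 -0.19 0 0 0; 0 0 -0.25 0 0 0"

```text
clock: 21.95
position: [0.5061, -0.2068, 0.1882]
tcp_rot: [-0.032, 0.999, 0.0, -0.0]
ft_force: [0.4, -1.4, 0.4]
finger_gap: 0.0451
grip_force: 0.0
```

Run:
```python
from h import *
snapshot("side"); snapshot("scene")
for c in ("side","scene"):
  for d in spot_point("vial_short",c)+spot_point("vial_middle",c): print(c,np.round(d["location"],4),round(d["confidence"],2))
plan((.4712,.3476,.2,172))
```

```text
side [ 0.5048 -0.2055  0.0091] 0.68
side [ 0.4708  0.3444 -0.0016] 0.22
side [ 0.4716  0.348  -0.0025] 0.85
side [0.4116 0.3228 0.0005] 0.85
side [ 0.5152  0.2871 -0.0013] 0.72
side [ 0.5237  0.3833 -0.0037] 0.72
side [0.4299 0.398  0.0006] 0.66
side [ 0.7091 -0.193   0.3247] 0.47
scene [ 0.5405 -0.1204  0.0074] 0.63
scene [ 0.4996 -0.1216  0.0156] 0.55
scene [ 0.5044 -0.2104  0.0092] 0.41
scene [ 0.4088  0.3217 -0.0037] 0.65
scene [ 0.5285  0.3825 -0.0027] 0.59
scene [ 0.4725  0.348  -0.0033] 0.52
scene [ 0.5096  0.2898 -0.0013] 0.48
scene [ 0.4269  0.3974 -0.0073] 0.45
t 22.25 gap 0.0451 from [ 0.5055 -0.2064  0.1853]
(0.4712, 0.3476, 0.2) 1/3 rows 5.0: -0.0008 0.3084 -0.0077 0.0001 -0.0001 0.0108
(0.4712, 0.3476, 0.2) 2/3 rows 5.0: 0.0202 0.3077 -0.0079 0.0001 -0.0001 0.0108
(0.4712, 0.3476, 0.2) 3/3 rows 5.0: 0.0410 0.3056 -0.0080 0.0001 -0.0001 0.0108
```

Emit:
send_rows:
  steps: "0 0.06 -0.008 0 0 0.0108; 0 0.12 -0.008 0 0 0.0108; 0 0.18 -0.008 0 0 0.0108; 0 0.245 -0.008 0 0 0.0108; -0.001 0.308 -0.008 0 0 0.0108"

```text
clock: 22.67
position: [0.4935, -0.0207, 0.1894]
tcp_rot: [0.002, 1.0, 0.0, -0.002]
ft_force: [0.2, 0.8, 0.6]
finger_gap: 0.0449
grip_force: 0.0
```

Emit:
send_rows:
  steps: "0.004 0.06 -0.008 0 0 0.0108; 0.008 0.12 -0.008 0 0 0.0108; 0.012 0.18 -0.008 0 0 0.0108; 0.016 0.245 -0.008 0 0 0.0108; 0.02 0.308 -0.008 0 0 0.0108"

```text
clock: 23.08
position: [0.4822, 0.164, 0.1942]
tcp_rot: [0.036, 0.999, -0.0, -0.002]
ft_force: [-0.1, 0.9, -0.1]
finger_gap: 0.045
grip_force: 0.0
```

Emit:
send_rows:
  steps: "0.01 0.065 -0.008 0 0 0.0108; 0.02 0.13 -0.008 0 0 0.0108; 0.03 0.195 -0.008 0 0 0.0108; 0.04 0.26 -0.008 0 0 0.0108; 0.041 0.306 -0.008 0 0 0.0108"

```text
clock: 23.5
position: [0.4701, 0.35, 0.1986]
tcp_rot: [0.068, 0.998, -0.001, -0.002]
ft_force: [0.1, -0.2, 1.4]
finger_gap: 0.0452
grip_force: 0.0
```

Emit:
send_rows:
  steps: "0 0 0 0 0 0; 0 0 0 0 0 0; 0 0 0 0 0 0"

```text
clock: 23.75
position: [0.4715, 0.3462, 0.1992]
tcp_rot: [0.069, 0.998, -0.001, -0.001]
ft_force: [-0.2, -0.4, 0.3]
finger_gap: 0.0448
grip_force: 0.0
```

Run:
```python
from h import *
w=snapshot("wrist")
for d in spot_point("vial_middle","wrist"): print(np.round(d["location"],4),round(d["confidence"],2))
cv2.imwrite("pics/g.png",w[:,:,::-1])
plan((.4715,.3478,.03,172))
```

```text
[ 0.4684  0.3483 -0.0006] 0.92
[0.5261 0.3799 0.0011] 0.8
[0.4298 0.3944 0.0021] 0.8
[0.411  0.3256 0.0019] 0.7
[0.5156 0.2889 0.0064] 0.58
t 23.85 gap 0.045 from [0.4721 0.3457 0.2001]
(0.4715, 0.3478, 0.03) 1/1 rows 5.0: 0.0010 0.0039 0.2835 -0.0003 -0.0002 -0.0001
```

View pics/g.png

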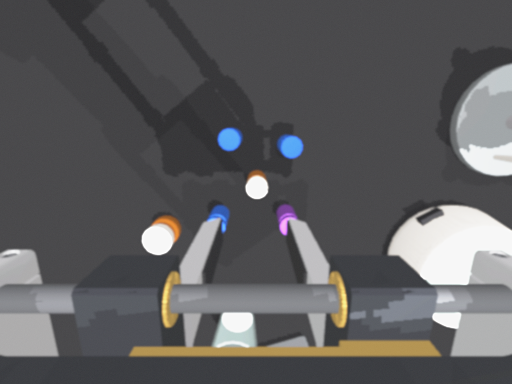

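The amber vial is at (256,185), centred between the fingers, with the blue and purple ones off the closing axis. I go down and grip.

Emit:
send_rows:
  steps: "0.002 0.004 0.06 0 0 0; 0.002 0.004 0.12 0 0 0; 0.002 0.004 0.18 0 0 0; 0.002 0.004 0.24 0 0 0; 0.002 0.004 0.283 0 0 0"

```text
clock: 24.27
position: [0.4703, 0.3473, 0.0286]
tcp_rot: [0.071, 0.998, -0.001, -0.001]
ft_force: [-0.6, -0.1, 0.3]
finger_gap: 0.0453
grip_force: 0.0
```

Emit:
send_rows:
  steps: "0 0 0 0 0 0; 0 0 0 0 0 0; 0 0 0 0 0 0; 0 0 0 0 0 0; 0 0 0 0 0 0"
  jaw: 0

```text
clock: 24.68
position: [0.4729, 0.3504, 0.0333]
tcp_rot: [0.07, 0.998, 0.001, 0.002]
ft_force: [-0.5, -0.4, 0.5]
finger_gap: 0.0247
grip_force: 18.0
```

Emit:
send_rows:
  steps: "0 0 0 0 0 0; 0 0 -0.02 0 0 0; 0 0 -0.08 0 0 0; 0 0 -0.14 0 0 0; 0 0 -0.2 0 0 0"

```text
clock: 25.1
position: [0.4711, 0.3497, 0.153]
tcp_rot: [0.069, 0.998, -0.0, -0.0]
ft_force: [0.3, 1.4, -0.5]
finger_gap: 0.0245
grip_force: 18.0
```

Run:
```python
from h import *
plan((.4712,.3476,.2,172),(.5865,-.2011,.2,183.7))
```

```text
t 25.1 gap 0.0245 from [0.4711 0.3497 0.153 ]
(0.4712, 0.3476, 0.2) 1/1 rows 2.0: -0.0007 -0.0035 -0.0783 -0.0000 -0.0000 0.0001
(0.5865, -0.2011, 0.2) 1/3 rows 5.0: -0.1059 -0.2930 -0.0000 0.0000 -0.0000 -0.0108
(0.5865, -0.2011, 0.2) 2/3 rows 5.0: -0.0857 -0.2995 -0.0000 0.0000 -0.0000 -0.0108
(0.5865, -0.2011, 0.2) 3/3 rows 5.0: -0.0651 -0.3046 -0.0000 0.0000 -0.0000 -0.0108
```

Emit:
send_rows:
  steps: "0 0 -0.05 0 0 0; -0.02 -0.06 -0.078 0 0 -0.003; -0.045 -0.12 -0.078 0 0 -0.006; -0.075 -0.19 -0.078 0 0 -0.009; -0.1 -0.25 -0.078 0 0 -0.0108"

```text
clock: 25.52
position: [0.5101, 0.1932, 0.1996]
tcp_rot: [0.034, 0.999, 0.0, 0.001]
ft_force: [0.5, -0.5, -0.0]
finger_gap: 0.0245
grip_force: 18.0
```

Emit:
send_rows:
  steps: "-0.017 -0.06 0 0 0 -0.0108; -0.034 -0.12 0 0 0 -0.0108; -0.051 -0.18 0 0 0 -0.0108; -0.068 -0.24 0 0 0 -0.0108; -0.086 -0.3 0 0 0 -0.0108"

```text
clock: 25.93
position: [0.5484, 0.0094, 0.199]
tcp_rot: [0.002, 1.0, -0.0, 0.001]
ft_force: [0.7, -0.1, 0.0]
finger_gap: 0.0245
grip_force: 18.0
```

Emit:
send_rows:
  steps: "-0.013 -0.06 0 0 0 -0.0108; -0.026 -0.12 0 0 0 -0.0108; -0.039 -0.18 0 0 0 -0.0108; -0.052 -0.24 0 0 0 -0.0108; -0.065 -0.3 0 0 0 -0.0108"

```text
clock: 26.35
position: [0.587, -0.1708, 0.1989]
tcp_rot: [-0.032, 0.999, -0.0, 0.001]
ft_force: [-0.2, -0.7, -0.2]
finger_gap: 0.0247
grip_force: 18.0
```

Emit:
send_rows:
  steps: "0 0 0 0 0 0; 0 0 0 0 0 0; 0 0 0 0 0 0"

```text
clock: 26.6
position: [0.5865, -0.1686, 0.1983]
tcp_rot: [-0.032, 0.999, 0.0, -0.0]
ft_force: [0.4, 0.6, -0.5]
finger_gap: 0.0249
grip_force: 18.0
```

Run:
```python
from h import *
plan((.5865,-.2011,.2,183.7),(.5865,-.2011,.0465,183.7))
```

```text
t 26.6 gap 0.0249 from [ 0.5865 -0.1686  0.1983]
(0.5865, -0.2011, 0.2) 1/1 rows 1.0: 0.0035 -0.0540 -0.0029 0.0001 -0.0000 -0.0001
(0.5865, -0.2011, 0.0465) 1/1 rows 5.0: -0.0000 0.0000 0.2558 -0.0000 -0.0000 -0.0000
```

Emit:
send_rows:
  steps: "0.0035 -0.035 0 0 0 0; 0.0035 -0.054 0.01 0 0 0; 0.0035 -0.054 0.06 0 0 0; 0.0035 -0.054 0.11 0 0 0; 0.0035 -0.054 0.16 0 0 0"

```text
clock: 27.02
position: [0.587, -0.2006, 0.1015]
tcp_rot: [-0.033, 0.999, -0.0, 0.001]
ft_force: [-1.3, -0.5, -0.3]
finger_gap: 0.0245
grip_force: 18.0
```

Emit:
send_rows:
  steps: "0 0 0.04 0 0 0; 0 0 0.065 0 0 0; 0 0 0.082 0 0 0; 0 0 0.09 0 0 0; 0 0 0.093 0 0 0"

```text
clock: 27.43
position: [0.5868, -0.2008, 0.0458]
tcp_rot: [-0.033, 0.999, 0.0, -0.0]
ft_force: [0.9, -0.4, -0.5]
finger_gap: 0.0245
grip_force: 18.0
```

Emit:
send_rows:
  steps: "0 0 0 0 0 0; 0 0 0 0 0 0; 0 0 0 0 0 0; 0 0 0 0 0 0; 0 0 0 0 0 0"
  jaw: 0.48

```text
clock: 27.85
position: [0.5873, -0.2018, 0.047]
tcp_rot: [-0.032, 0.999, -0.0, 0.001]
ft_force: [1.1, -0.3, 0.6]
finger_gap: 0.045
grip_force: 0.0
```

Emit:
send_rows:
  steps: "0 0 -0.02 0 0 0; 0 0 -0.07 0 0 0; 0 0 -0.13 0 0 0; 0 0 -0.19 0 0 0; 0 0 -0.25 0 0 0"

```text
clock: 28.27
position: [0.5865, -0.2014, 0.198]
tcp_rot: [-0.032, 0.999, -0.0, 0.0]
ft_force: [1.1, -0.0, 0.6]
finger_gap: 0.0451
grip_force: 0.0
```

Emit:
send_rows:
  steps: "0.06 0 0 0 0 0; 0.12 0 0 0 0 0; 0.18 0 0 0 0 0; 0.22 0 0 0 0 0; 0.25 0 0 0 0 0"

```text
clock: 28.68
position: [0.4346, -0.2109, 0.1967]
tcp_rot: [-0.032, 0.999, -0.0, -0.0]
ft_force: [-0.1, -0.3, 0.4]
finger_gap: 0.0451
grip_force: 0.0
```

Run:
```python
from h import *
a=snapshot("side");b=snapshot("scene")
for c in ("side","scene"):
  for n in ("vial_short","vial_middle","vial_long","lid_handle","jar","beaker","reagent"):
    print(c,n,[(np.round(d["location"],3).tolist(),round(d["confidence"],2)) for d in spot_point(n,c)])
cv2.imwrite("pics/h.png",np.hstack([cv2.resize(a[70:200,260:420],(400,325),interpolation=2),cv2.resize(b[100:210,100:250],(400,325),interpolation=2)])[:,:,::-1])
s=status.read_state();print(s["clock"],s["position"],s["ft_force"])
```

```text
side vial_short [([0.506, -0.206, 0.012], 0.46), ([0.707, -0.195, 0.319], 0.34)]
side vial_middle [([0.515, 0.29, 0.003], 0.81), ([0.408, 0.323, 0.001], 0.73), ([0.521, 0.385, -0.001], 0.72), ([0.428, 0.399, 0.001], 0.65), ([0.585, -0.201, 0.009], 0.55)]
side vial_long [([0.546, -0.206, 0.01], 0.75)]
side lid_handle [([0.71, -0.199, 0.319], 0.6)]
side jar [([0.522, 0.212, -0.001], 0.58)]
side beaker [([0.689, 0.289, 0.002], 0.85)]
side reagent [([0.759, 0.106, 0.004], 0.66)]
scene vial_short [([0.505, -0.212, 0.009], 0.56)]
scene vial_middle [([0.528, 0.384, 0.0], 0.77), ([0.51, 0.291, -0.002], 0.55), ([0.431, 0.395, -0.002], 0.52), ([0.411, 0.323, -0.003], 0.43)]
scene vial_long [([0.544, -0.206, 0.012], 0.44)]
scene lid_handle [([0.707, -0.191, 0.323], 0.73)]
scene jar [([0.525, 0.21, -0.001], 0.77)]
scene beaker [([0.691, 0.29, -0.004], 0.71)]
scene reagent [([0.758, 0.106, -0.002], 0.74)]
29.4833 [ 0.4372264  -0.21118524  0.19607759] [-1.31012014 -0.54858276  0.0251943 ]
```

View pics/h.png

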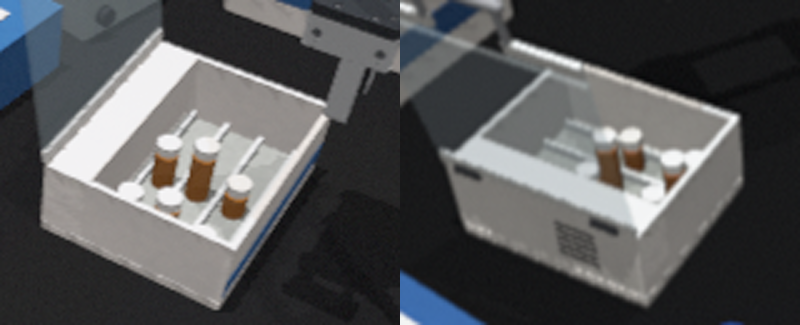

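All three vials stand upright, at (168,160), (205,170) and (238,197). Each cap is offset from its lane's dummy by about the same amount, roughly (-38,+49) px, so the lengths match. The lid stays open and the bystanders are still in place.

```bash
python3 -c "
from h import *
print(ticket.hand_in())"
```

```text
the job is handed in; nothing more can be done
None
```

I handed the job in at about 29.5 s: the lid is open past upright (about 1.75 rad), all three vials stand upright in the lanes matching their lengths, and the jar, beaker and bottle are still standing.

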